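# Reverse a row of lolly moulds from drip rack to carrying rack

### The arm

A 6-joint arm with a two-finger parallel gripper is mounted at the origin on a cart in front of the work surface, level with it; the furniture and walls round the work are solid. World frame = base frame: x ahead of the robot, y to its left, z up, the work surface at z = 0. Lengths are in m, angles in degrees, forces in N, time in s.
With the tool pointing down it reaches from about 0.225 to 0.875 m from the base axis. Payload 3.4 kg.
Tool frame: the origin (TCP) lies on the centre line of the jaws, within the pads' length; the fingertips stand 17 mm ahead of it and the grasp point (between the pads) lies 2 mm behind it; z points along the fingers, y is the line along which they close (so a half turn about z gives the same grasp; the last joint's range is limited). The gripper opens to 85 mm and grips with 20 to 120 N. Pads are 22 mm wide; open, the fingers measure 114 mm over their backs; the gripper's body (76 mm by 85 mm) begins 54 mm behind the grasp point. The pads swing forward as they close: fully open they stand 13 mm farther back than shut.
Start: joints at [-80.501, 15.808, 86.224, -0, 77.962, -6.933], TCP at [0.163, -0.552, 0.21] pointing down, gripper open.
Joint ranges: [-165.64, 165.64], [-43.16, 119.46], [12.63, 154.43], [-67.54, 247.53], [6.08, 155.33], [-154.97, 154.97]. Speed limits (degrees/s): [147.25, 147.25, 180, 180, 180, 180].

### API

Orientations are given as a 3x3 rotation matrix whose columns are the frame's x, y, z axes.
In Python, from rig import manip, vision, finder gives the robot as it stands.
- The arm moves only by the tool step_arm, never from a script. Its argument "series" is a list of rows, each a list of 3 entries, a list of its own where there are three numbers: the opening, from 0 (shut) to 1 (fully open), then the shift along the tool's x, y, z in cm, then the turn about the tool's z in degrees. In form: [[jaw, [dx, dy, dz], roll], ...]. A call has 1 to 10 rows; each row is the pose to reach, as a shift and turn from the pose commanded when the call began, along the tool's axes at that moment; what a row does not reach only later rows make up. A row lasts 1/10 s, in which the tool goes at most 50 mm and 8.59 degrees, less where a joint would pass 70% of its speed; a pose out of reach is approached as far as the arm can. A call with a gripper value outside its range is refused whole. The fingers move at their own pace and stop on an object; "force" is the grip in N (left out, the last holds). Time passes only in rows, so rows that repeat a pose let the fingers close. It gives the time, the measured TCP pose, the force, the opening and the grip force at its end, in the units of the state.
- manip.get_obs(): the state, without advancing time (a new reading comes with each control period).
- vision.capture(name): name is "scene" or "top" or "wrist"; returns a dict with "frame" (384x512x3 uint8, red, green, blue), "range_z" (384x512 float32, m along the optical axis (not along the pixel's ray), 0 where there is no reading), "fx", "fy", "cx", "cy" (pixels), "rvec" (rotation vector, rad) and "tvec" (3), from world to camera coordinates, as OpenCV has them. Camera axes: x right, y down, z forward; pixel columns grow to the right and rows downward; lengths in m; the calibration is good to about 2 mm. A picture is of the moment at which its call begins.
- manip.finish_job(): hands the job in; it is judged then, once.
Trained networks look in a picture, given as the dict that the camera call returned (one of the last four; its "shot" number tells which), for a name from the list of things; names that differ only in an ending like _2 or _b are one class to them, and where a whole thing is asked for, a point or a joint stands for the part that bears it (a point fixed in the world has none). Each returns a list of dicts, best first, with "conf" (0 to 1); they miss things now and then, are a little off and sometimes report something else, mostly with a low value. They report only what shows in the picture. A call takes as long as a camera call.
- finder.spot_in(picture, target): "position" ([column, row] in pixels, amid what is visible of it).
- finder.silhouettes(picture, target): "mask" (384x512 bool, what is visible of it) and "position" ([column, row] in pixels, amid what is visible of it).
The state is a dict: "time": time; "joints": joint angles; "dq": joint speeds; "joint_torque": joint torques, N m; "position": TCP position; "eef_rot": TCP orientation; "force": force on the tool from outside, world axes, zero at the start; "moment": the same for the moment, N m; "width": finger opening in m; "finger_force": force on a finger pad.
Only numpy, scipy, OpenCV 4.12 (cv2) and the standard library are available. Lean on these libraries where they do the work, as an engineer would, in place of code of your own. Each camera call takes 0.05 s, during which the arm holds its last target. There are 200 camera calls.

### The job

Move the four lolly moulds from the white drip rack to the empty dark steel carrying rack, one mould to a cell, so that the row stands in the reverse order: the mould that was leftmost as the robot sees it ends rightmost, the second from the left ends third, and so on. Take one mould at a time straight to its proper cell, so that no second mould is ever out of the racks and none is set in a wrong cell, even for a while. Keep the moulds upright, leave them standing flat on the cell floors, do not disturb the bundle of sticks, and keep the arm clear of the big bag-lined crate close behind the racks.

Things in the scene. Friction and masses are not known exactly. Their poses are not given: they have to be found in the camera images.
- drip_rack: White plastic rack, grey drain slots in the cells; holds the moulds at the start. Fixed, 346 (y) x 72 (x) mm. Four open cells along y, centres y = +127.5, +42.5, -42.5, -127.5, x = 0; each 82 (y) x 66 (x) inside; floor top at z 6, walls (3 thick) to z 16. Origin: centre of underside; z up; +y to the robot's left within 12 degrees. May stand left or right of the other rack.
- carry_rack: Dark steel rack, empty at the start; a low wire handle at each end (38 mm high, 7 mm beyond). Fixed, 346 (y) x 72 (x) mm. Four open cells along y, centres y = +127.5, +42.5, -42.5, -127.5, x = 0; each 82 (y) x 66 (x) inside; floor top at z 6, walls (3 thick) to z 16. Origin: centre of underside; z up; +y to the robot's left within 12 degrees. May stand left or right of the other rack.
- flat_mould: Flat rectangular mould with rounded edges, 38 mm (x) by 64 mm (y) at the foot rim, slightly narrower above, 95 mm tall; grip it across its x; its x lies within about 6 degrees of the rack's x. Bare metal, about 70 g, upright in a shuffled cell of the drip rack. Origin: centre of its underside, z up. Pinch its upper part from above.
- square_mould: Square mould, 38 x 38 mm with a 47 x 47 mm foot rim 3 mm thick, 85 mm tall, flat top; its sides lie within about 6 degrees of the rack's. Bare metal, about 70 g, upright in a shuffled cell of the drip rack. Origin: centre of its underside, z up. Pinch its upper part from above.
- dome_mould: Smooth round mould, 40 mm diameter at 80 mm height and 43 mm low down, foot rim 51 mm diameter, rounded (bevelled) top above 80 mm, 92 mm tall. Bare metal, about 70 g, upright in a shuffled cell of the drip rack. Origin: centre of its underside, z up. Pinch its upper part from above.
- rocket_mould: Round stepped mould: diameter 40 mm up to 34 mm height, 32 mm up to 64 mm, 24 mm up to its top at 105 mm; foot rim 49 mm diameter. Bare metal, about 70 g, upright in a shuffled cell of the drip rack. Origin: centre of its underside, z up. Pinch its upper part from above.
- sticks: Loose bundle of wooden lolly sticks in two red rubber bands, 35 x 117 x 14 mm, lying flat on the table between the racks; a bystander, to be left where it lies. Origin: centre of its underside, y along the sticks.

How it is judged (in metres and radians):
At the end, for the whole second after the job is handed in: Each of the four cells of the carrying rack holds one mould, its centre within 21 mm (x) and 22 mm (y) of the cell's centre, standing on the cell floor (within 5 mm), upright within 0.08 rad, released and at rest; with the 'never' rules this leaves the row in reverse order (((y of flat_mould in the frame of carry_rack between 0.1055 and 0.1495 m and height (world z) of flat_mould below 0.011 m) or (y of square_mould in the frame of carry_rack between 0.1055 and 0.1495 m and height (world z) of square_mould below 0.011 m) or (y of dome_mould in the frame of carry_rack between 0.1055 and 0.1495 m and height (world z) of dome_mould below 0.011 m) or (y of rocket_mould in the frame of carry_rack between 0.1055 and 0.1495 m and height (world z) of rocket_mould below 0.011 m)) and ((y of flat_mould in the frame of carry_rack between 0.0205 and 0.0645 m and height (world z) of flat_mould below 0.011 m) or (y of square_mould in the frame of carry_rack between 0.0205 and 0.0645 m and height (world z) of square_mould below 0.011 m) or (y of dome_mould in the frame of carry_rack between 0.0205 and 0.0645 m and height (world z) of dome_mould below 0.011 m) or (y of rocket_mould in the frame of carry_rack between 0.0205 and 0.0645 m and height (world z) of rocket_mould below 0.011 m)) and ((y of flat_mould in the frame of carry_rack between -0.0645 and -0.0205 m and height (world z) of flat_mould below 0.011 m) or (y of square_mould in the frame of carry_rack between -0.0645 and -0.0205 m and height (world z) of square_mould below 0.011 m) or (y of dome_mould in the frame of carry_rack between -0.0645 and -0.0205 m and height (world z) of dome_mould below 0.011 m) or (y of rocket_mould in the frame of carry_rack between -0.0645 and -0.0205 m and height (world z) of rocket_mould below 0.011 m)) and ((y of flat_mould in the frame of carry_rack between -0.1495 and -0.1055 m and height (world z) of flat_mould below 0.011 m) or (y of square_mould in the frame of carry_rack between -0.1495 and -0.1055 m and height (world z) of square_mould below 0.011 m) or (y of dome_mould in the frame of carry_rack between -0.1495 and -0.1055 m and height (world z) of dome_mould below 0.011 m) or (y of rocket_mould in the frame of carry_rack between -0.1495 and -0.1055 m and height (world z) of rocket_mould below 0.011 m)) and x of flat_mould in the frame of carry_rack between -0.021 and 0.021 m and height (world z) of each of flat_mould, square_mould, dome_mould, rocket_mould above 0.003 m and angle between each of flat_mould, square_mould, dome_mould, rocket_mould's own z axis and vertical below 0.08 rad and linear speed of each of flat_mould, square_mould, dome_mould, rocket_mould below 0.02 m/s and angular speed of each of flat_mould, square_mould, dome_mould, rocket_mould below 0.2 rad/s and contact force between each of flat_mould, square_mould, dome_mould, rocket_mould and the fingers below 0.1 N and x of square_mould in the frame of carry_rack between -0.021 and 0.021 m and x of dome_mould in the frame of carry_rack between -0.021 and 0.021 m and x of rocket_mould in the frame of carry_rack between -0.021 and 0.021 m); the robot touches nothing.
It fails at once if a mould stands in a cell of the carrying rack whose mirrored cell in the drip rack is still occupied (it is in the wrong cell) ((((y of flat_mould in the frame of drip_rack between 0.1055 and 0.1495 m and height (world z) of flat_mould below 0.011 m) or (y of square_mould in the frame of drip_rack between 0.1055 and 0.1495 m and height (world z) of square_mould below 0.011 m) or (y of dome_mould in the frame of drip_rack between 0.1055 and 0.1495 m and height (world z) of dome_mould below 0.011 m) or (y of rocket_mould in the frame of drip_rack between 0.1055 and 0.1495 m and height (world z) of rocket_mould below 0.011 m)) and ((y of flat_mould in the frame of carry_rack between -0.1495 and -0.1055 m and height (world z) of flat_mould below 0.011 m) or (y of square_mould in the frame of carry_rack between -0.1495 and -0.1055 m and height (world z) of square_mould below 0.011 m) or (y of dome_mould in the frame of carry_rack between -0.1495 and -0.1055 m and height (world z) of dome_mould below 0.011 m) or (y of rocket_mould in the frame of carry_rack between -0.1495 and -0.1055 m and height (world z) of rocket_mould below 0.011 m))) or (((y of flat_mould in the frame of drip_rack between 0.0205 and 0.0645 m and height (world z) of flat_mould below 0.011 m) or (y of square_mould in the frame of drip_rack between 0.0205 and 0.0645 m and height (world z) of square_mould below 0.011 m) or (y of dome_mould in the frame of drip_rack between 0.0205 and 0.0645 m and height (world z) of dome_mould below 0.011 m) or (y of rocket_mould in the frame of drip_rack between 0.0205 and 0.0645 m and height (world z) of rocket_mould below 0.011 m)) and ((y of flat_mould in the frame of carry_rack between -0.0645 and -0.0205 m and height (world z) of flat_mould below 0.011 m) or (y of square_mould in the frame of carry_rack between -0.0645 and -0.0205 m and height (world z) of square_mould below 0.011 m) or (y of dome_mould in the frame of carry_rack between -0.0645 and -0.0205 m and height (world z) of dome_mould below 0.011 m) or (y of rocket_mould in the frame of carry_rack between -0.0645 and -0.0205 m and height (world z) of rocket_mould below 0.011 m))) or (((y of flat_mould in the frame of drip_rack between -0.0645 and -0.0205 m and height (world z) of flat_mould below 0.011 m) or (y of square_mould in the frame of drip_rack between -0.0645 and -0.0205 m and height (world z) of square_mould below 0.011 m) or (y of dome_mould in the frame of drip_rack between -0.0645 and -0.0205 m and height (world z) of dome_mould below 0.011 m) or (y of rocket_mould in the frame of drip_rack between -0.0645 and -0.0205 m and height (world z) of rocket_mould below 0.011 m)) and ((y of flat_mould in the frame of carry_rack between 0.0205 and 0.0645 m and height (world z) of flat_mould below 0.011 m) or (y of square_mould in the frame of carry_rack between 0.0205 and 0.0645 m and height (world z) of square_mould below 0.011 m) or (y of dome_mould in the frame of carry_rack between 0.0205 and 0.0645 m and height (world z) of dome_mould below 0.011 m) or (y of rocket_mould in the frame of carry_rack between 0.0205 and 0.0645 m and height (world z) of rocket_mould below 0.011 m))) or (((y of flat_mould in the frame of drip_rack between -0.1495 and -0.1055 m and height (world z) of flat_mould below 0.011 m) or (y of square_mould in the frame of drip_rack between -0.1495 and -0.1055 m and height (world z) of square_mould below 0.011 m) or (y of dome_mould in the frame of drip_rack between -0.1495 and -0.1055 m and height (world z) of dome_mould below 0.011 m) or (y of rocket_mould in the frame of drip_rack between -0.1495 and -0.1055 m and height (world z) of rocket_mould below 0.011 m)) and ((y of flat_mould in the frame of carry_rack between 0.1055 and 0.1495 m and height (world z) of flat_mould below 0.011 m) or (y of square_mould in the frame of carry_rack between 0.1055 and 0.1495 m and height (world z) of square_mould below 0.011 m) or (y of dome_mould in the frame of carry_rack between 0.1055 and 0.1495 m and height (world z) of dome_mould below 0.011 m) or (y of rocket_mould in the frame of carry_rack between 0.1055 and 0.1495 m and height (world z) of rocket_mould below 0.011 m)))).
It fails at once if two moulds are out of the racks (foot not between 3 and 16 mm above the table) at the same time ((not (height (world z) of square_mould between 0.003 and 0.016 m) and not (height (world z) of flat_mould between 0.003 and 0.016 m)) or (not (height (world z) of dome_mould between 0.003 and 0.016 m) and not (height (world z) of flat_mould between 0.003 and 0.016 m)) or (not (height (world z) of dome_mould between 0.003 and 0.016 m) and not (height (world z) of square_mould between 0.003 and 0.016 m)) or (not (height (world z) of rocket_mould between 0.003 and 0.016 m) and not (height (world z) of flat_mould between 0.003 and 0.016 m)) or (not (height (world z) of rocket_mould between 0.003 and 0.016 m) and not (height (world z) of square_mould between 0.003 and 0.016 m)) or (not (height (world z) of rocket_mould between 0.003 and 0.016 m) and not (height (world z) of dome_mould between 0.003 and 0.016 m))).
It fails at once if a mould is tipped by more than about 30 degrees (angle between any of flat_mould, square_mould, dome_mould, rocket_mould's own z axis and vertical above 0.55 rad).
It fails at once if the bundle of sticks is moved by more than 25 mm (distance of sticks from where it was at the start of the episode above 0.025 m).
It also fails if it takes over 99 s, if anything falls off the work surface, if the arm or the gripper's body presses on something with over 40 N, if the wrist force passes 120 N, or if a joint passes its speed limit or range.

## Working session

There is one attempt and no reset: what is moved stays moved. The work goes in short steps, Python scripts to look and compute and a tool call to move; the robot and the scene stay as the last step left them, time stands still between calls to the robot, and variables do not carry over. Pictures are saved under pics/ and viewed, at most 14 in all, crops included, and the job is handed in when it is done.

Besides the shell and the picture viewer there is one more tool, called after "Request:" in YAML: its name, and indented under it one key for each argument. step_arm: Moves the arm, as the interface text tells. Its arguments: {"type":"object","properties":{"series":{"type":"array"},"force":{"type":"number"}},"required":["series"]}

```bash
mkdir -p pics
cat > h.py <<'E'
import numpy as np, cv2
from rig import manip, vision, finder
def pts(p):
    R=cv2.Rodrigues(np.array(p["rvec"],float))[0]; t=np.array(p["tvec"],float).ravel()
    z=p["range_z"]; v,u=np.indices(z.shape)
    c=np.stack([(u-p["cx"])/p["fx"]*z,(v-p["cy"])/p["fy"]*z,z],-1)
    w=(c-t)@R; w[z<=0]=np.nan
    return w
def save(p,n): cv2.imwrite("pics/"+n+".png",p["frame"][:,:,::-1])
E
python3 - <<'E'
from h import *
o=manip.get_obs(); print(o["time"],o["position"],np.round(o["eef_rot"],3).tolist(),o["width"])
for c in("scene","top"):
    p=vision.capture(c); save(p,c+"0"); w=pts(p)
    for n in("drip_rack","carry_rack","flat_mould","square_mould","dome_mould","rocket_mould","sticks"):
        for r in finder.silhouettes(p,n)[:2]:
            q=w[r["mask"]]; q=q[~np.isnan(q[:,0])]
            if len(q)<5: continue
            s=q[q[:,2]>q[:,2].max()-.012]
            print(c,n,round(r["conf"],2),np.round(r["position"]),"n",len(q),"med",np.round(np.median(q,0),3),"zmax",round(q[:,2].max(),3),"top",np.round((s.max(0)+s.min(0))/2,3), "rect",np.round(cv2.minAreaRect((q[:,:2]*1000).astype(np.float32))[0]),np.round(cv2.minAreaRect((q[:,:2]*1000).astype(np.float32))[1:][0]),cv2.minAreaRect((q[:,:2]*1000).astype(np.float32))[2])
E
python3 -c "
import cv2,numpy as np
cv2.imwrite('pics/both.png',cv2.resize(np.hstack([cv2.imread('pics/scene0.png'),cv2.imread('pics/top0.png')]),(800,300)))"
```

```text
0.0 [ 0.1625142  -0.55094153  0.209314  ] [[0.959, 0.283, -0.0], [0.283, -0.959, 0.002], [0.0, -0.002, -1.0]] 0.08565772250466307
scene drip_rack 0.72 [348. 232.] n 1844 med [ 0.457 -0.259  0.009] zmax 0.049 top [ 0.465 -0.206  0.044] rect [ 490. -210.] [369. 103.] 83.40741729736328
scene carry_rack 0.6 [223. 184.] n 855 med [0.468 0.147 0.009] zmax 0.158 top [ 0.233 -0.025  0.154] rect [557. 489.] [1194.  240.] 69.182861328125
scene flat_mould 0.9 [296. 189.] n 793 med [ 0.476 -0.097  0.057] zmax 0.105 top [ 0.486 -0.091  0.099] rect [535. -45.] [198.  54.] 42.27320098876953
scene flat_mould 0.61 [224. 185.] n 764 med [0.467 0.148 0.009] zmax 0.041 top [0.465 0.08  0.035] rect [570. 573.] [1022.  214.] 71.26433563232422
scene square_mould 0.57 [325. 202.] n 785 med [ 0.467 -0.192  0.054] zmax 0.094 top [ 0.48  -0.184  0.088] rect [ 474. -176.] [74. 65.] 8.056248664855957
scene dome_mould 0.65 [395. 229.] n 842 med [ 0.451 -0.358  0.056] zmax 0.293 top [ 0.131 -0.486  0.292] rect [ 363. -393.] [502.  45.] 21.783023834228516
scene rocket_mould 0.89 [357. 213.] n 693 med [ 0.465 -0.269
[... 732 characters left out ...]
.481 -0.087  0.09 ] zmax 0.106 top [ 0.488 -0.091  0.1  ] rect [485. -91.] [63. 30.] 68.48118591308594
top square_mould 0.57 [320. 175.] n 376 med [ 0.479 -0.179  0.088] zmax 0.096 top [ 0.484 -0.185  0.09 ] rect [ 487. -189.] [50. 53.] 1.5991826057434082
top dome_mould 0.85 [380. 187.] n 406 med [ 0.465 -0.344  0.071] zmax 0.102 top [ 0.467 -0.355  0.096] rect [ 478. -358.] [49. 71.] 66.10855102539062
top rocket_mould 0.49 [348. 180.] n 306 med [ 0.471 -0.258  0.054] zmax 0.115 top [ 0.477 -0.265  0.11 ] rect [ 473. -263.] [48. 38.] 40.12298583984375
top sticks 0.87 [253. 197.] n 503 med [0.424 0.004 0.012] zmax 0.019 top [ 0.424 -0.     0.013] rect [423.   0.] [115.  36.] 86.11994171142578
```

View pics/scene0.png

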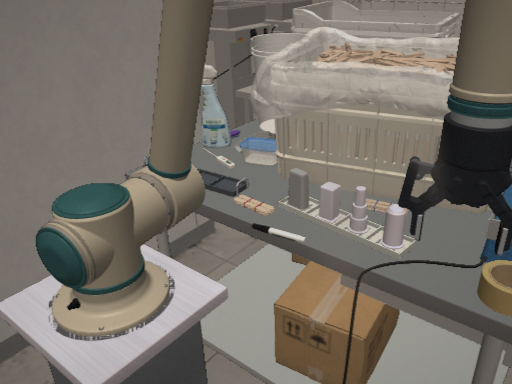

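View pics/top0.png

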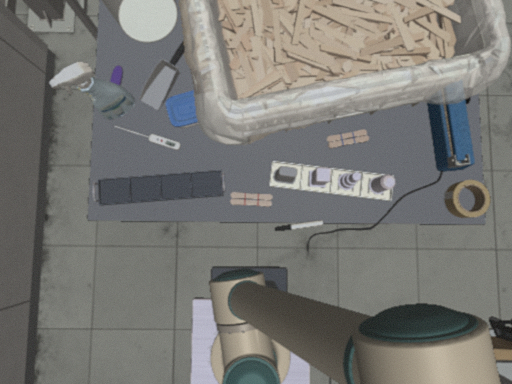

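The scene view shows the moulds left to right: flat (297,188), square (330,202), rocket (358,212), dome (395,225). The top view shows the drip rack to the robot's right (333,184), the carry rack to its left (160,187), and the sticks at (251,200). The crate is behind them, and a second bundle lies at (348,138). Next I'll get precise fits.

```bash
cat >> h.py <<'E'
from scipy.optimize import minimize, least_squares
def mask(p,n,near=None):
    R=finder.silhouettes(p,n)
    return R[0]["mask"] if R else None
def rackfit(q,guess):
    # q: Nx2 rim points; fit the centre and yaw of an outer 346x72 box by its extent
    def f(v):
        c,s=np.cos(v[2]),np.sin(v[2]); d=q-v[:2]; x=d[:,0]*c+d[:,1]*s; y=-d[:,0]*s+d[:,1]*c
        return np.mean(np.clip(np.abs(x)-.036,0,None)+np.clip(np.abs(y)-.173,0,None))
    return minimize(f,guess,method="Nelder-Mead",options=dict(initial_simplex=np.array(guess)+np.array([[0,0,0],[.01,0,0],[0,.01,0],[0,0,.05]]),xatol=1e-5,fatol=1e-9,maxiter=2000))
E
python3 - <<'E'
from h import *
top=vision.capture("top"); w=pts(top)
for n,g in(("drip_rack",(.478,-.226,-.1)),("carry_rack",(.454,.257,.087))):
    m=mask(top,n); q=w[m]; z=q[:,2]
    for lo,hi in((.011,.02),(.002,.02)):
        k=q[(z>lo)&(z<hi)][:,:2]
        r=cv2.minAreaRect((k*1000).astype(np.float32))
        f=rackfit(k,g); print(n,lo,len(k),np.round(r[0],1),np.round(r[1],1),round(r[2],1),"fit",np.round(f.x[:2]*1000,1),np.round(np.degrees(f.x[2]),2),f.fun*1000)
for n,zt in(("flat_mould",.101),("square_mould",.091),("dome_mould",.098),("rocket_mould",.111)):
    m=cv2.dilate(mask(top,n).astype(np.uint8),np.ones((3,3)))>0; q=w[m]
    k=q[np.abs(q[:,2]-zt)<.004]; r=cv2.minAreaRect((k[:,:2]*1000).astype(np.float32))
    print(n,len(k),np.round(np.median(k,0)*1000,1),np.round(r[0],1),np.round(r[1],1),round(r[2],1))
q=w.reshape(-1,3); q=q[~np.isnan(q[:,0])]
for a in np.arange(-.5,.5,.1):
    s=q[(q[:,1]>a)&(q[:,1]<a+.1)&(q[:,0]>.3)&(q[:,2]>.15)&(q[:,0]<1.2)]
    if len(s): 
        i=np.percentile(s[:,0],1); print("tall",round(a,1),"xmin",np.round(i,3),"z there",np.round(s[s[:,0]<i+.01][:,2].mean(),3),"zmax",np.round(s[:,2].max(),3))
E
python3 - <<'E'
import cv2
i=cv2.imread('pics/top0.png'); cv2.imwrite('pics/crop1.png',cv2.resize(i[120:215,80:410],(800,230),interpolation=cv2.INTER_CUBIC))
E
```

```text
drip_rack 0.011 414 [ 478.1 -223. ] [342.2  72.6] 83.7 fit [ 478.  -223.1] -6.26 0.004566395043222618
drip_rack 0.002 1752 [ 478.1 -222.8] [342.5  72.6] 83.7 fit [ 477.8 -223.5] -6.27 0.001256078876225603
carry_rack 0.011 430 [454.  254.3] [ 72.6 346.5] 5.0 fit [453.9 254. ] 5.04 0.005611315515627082
carry_rack 0.002 3142 [453.7 257.5] [ 72.6 353. ] 5.0 fit [453.8 254.3] 5.05 0.0057857677516627145
flat_mould 0 [nan nan nan] [0. 0.] [0. 0.] 0.0
square_mould 191 [ 483.6 -184.4   90.4] [ 483.8 -185. ] [36.8 37.4] 89.3
dome_mould 96 [ 466.4 -353.1   96.9] [ 466.7 -352.3] [29.  29.9] 45.7
rocket_mould 61 [ 476.4 -265.1  110.3] [ 476.6 -265.5] [20.4 20.8] 87.0
tall -0.5 xmin 0.624 z there 0.271 zmax 0.354
tall -0.4 xmin 0.611 z there 0.293 zmax 0.349
tall -0.3 xmin 0.592 z there 0.3 zmax 0.352
tall -0.2 xmin 0.566 z there 0.293 zmax 0.353
tall -0.1 xmin 0.545 z there 0.275 zmax 0.346
tall -0.0 xmin 0.531 z there 0.261 zmax 0.348
tall 0.1 xmin 0.555 z there 0.253 zmax 0.351
tall 0.2 xmin 0.868 z there 0.191 zmax 0.228
tall 0.3 xmin 0.655 z there 0.219 zmax 0.275
tall 0.4 xmin 0.641 z there 0.255 zmax 0.278
  return _methods._mean(a, axis=axis, dtype=dtype,
  ret = um.true_divide(
```

View pics/crop1.png

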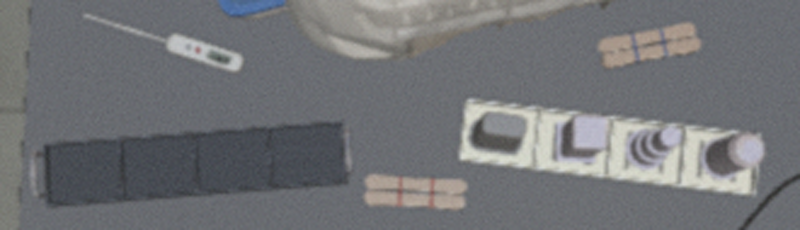

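Request:
step_arm:
  series:
    - [1,[4,-4,0],-8]
    - [1,[8,-8,0],-16]
    - [1,[12,-12,0],-24]
    - [1,[16,-16,-1],-32]
    - [1,[20,-20,-1],-40]
    - [1,[24,-24,-1],-48]
    - [1,[28,-28,-1],-56]
    - [1,[32,-31,-1],-62]
    - [1,[35,-34,-1],-67]
    - [1,[37.4,-36,-1],-67.3]

```text
time: 2.15
position: [0.4097, -0.1154, 0.2206]
eef_rot: [[0.108, 0.994, 0.001], [0.994, -0.108, -0.001], [-0.001, 0.001, -1.0]]
force: [1.1, -0.5, 0.2]
width: 0.085
finger_force: 0.0
```

```bash
cat > go.py <<'E'
import sys; from h import *
o=manip.get_obs(); R=np.array(o["eef_rot"]); th=np.degrees(np.arctan2(R[1,0],R[0,0]))
print("t",round(o["time"],2),"pos",np.round(o["position"],4),"th",round(th,2),"w",round(o["width"],4),"ff",o["finger_force"],"F",np.round(o["force"],1))
for a in sys.argv[1:]:
    x,y,z,t=map(float,a.split(",")); d=R.T@(np.array([x,y,z])-o["position"])
    print(a,"->",np.round(d*100,2),"roll",round(th-t,1))
E
python3 go.py .4919,-.0964,.14,83.74
python3 - <<'E'
from h import *
p=vision.capture("wrist"); save(p,"wrist1"); w=pts(p)
q=w.reshape(-1,3); q=q[~np.isnan(q[:,0])]; print(len(q))
for n,zt in(("flat_mould",.101),("square_mould",.091),("rocket_mould",.111)):
    m=mask(p,n)
    if m is None: print(n,"none"); continue
    k=w[m]; k=k[np.abs(k[:,2]-zt)<.006]
    if len(k)>5:
        r=cv2.minAreaRect((k[:,:2]*1000).astype(np.float32)); print(n,len(k),np.round(np.median(k,0)*1000,1),np.round(r[0],1),np.round(r[1],1),round(r[2],1))
E
```

```text
t 2.15 pos [ 0.4097 -0.1154  0.2206] th 83.81 w 0.085 ff 0.0 F [ 1.1 -0.5  0.2]
.4919,-.0964,.14,83.74 -> [2.78 7.96 8.07] roll 0.1
195855
flat_mould 944 [488.3 -88.2 100.9] [489.2 -88.8] [45.  25.3] 83.0
square_mould 855 [ 482.9 -180.6   90.7] [ 484.2 -182.9] [37.  38.4] 88.1
rocket_mould 263 [ 476.6 -261.8  110.5] [ 477.1 -263.6] [22.6 22.1] 30.4
```

View pics/wrist1.png

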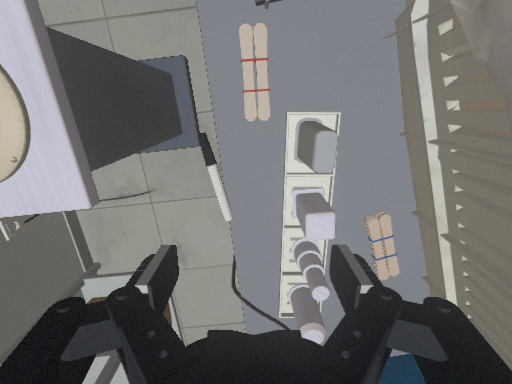

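Request:
step_arm:
  series:
    - [0.75,[0,0,0],0]
    - [0.75,[0,0,0],0]
    - [0.75,[0,0,0],0]

```text
time: 2.65
position: [0.4085, -0.1186, 0.2202]
eef_rot: [[0.112, 0.994, -0.0], [0.994, -0.112, -0.0], [-0.0, -0.0, -1.0]]
force: [0.2, 0.3, -0.1]
width: 0.0638
finger_force: 0.0
```

```bash
python3 go.py .489,-.089,.14,83 .489,-.089,.083,83
```

```text
t 2.65 pos [ 0.4085 -0.1186  0.2202] th 83.56 w 0.0638 ff 0.0 F [ 0.2  0.3 -0.1]
.489,-.089,.14,83 -> [3.85 7.67 8.02] roll 0.6
.489,-.089,.083,83 -> [ 3.85  7.67 13.72] roll 0.6
```

Request:
step_arm:
  series:
    - [0.75,[2,4,4],0.6]
    - [0.75,[3.85,7.67,7],0.6]
    - [0.75,[3.85,7.67,8],0.6]
    - [0.75,[3.85,7.67,10],0.6]
    - [0.75,[3.85,7.67,12],0.6]
    - [0.75,[3.85,7.67,13.2],0.6]
    - [0.75,[3.85,7.67,13.7],0.6]
    - [0.75,[3.85,7.67,13.7],0.6]
  force: 40

```text
time: 3.45
position: [0.4891, -0.0879, 0.0829]
eef_rot: [[0.121, 0.993, -0.001], [0.993, -0.121, 0.0], [0.0, -0.001, -1.0]]
force: [0.4, -0.9, 1.2]
width: 0.064
finger_force: 0.0
```

Request:
step_arm:
  series:
    - [0,[0,0,0],0]
    - [0,[0,0,0],0]
    - [0,[0,0,0],0]
    - [0,[0,0,0],0]
    - [0,[0,0,0],0]
    - [0,[0,0,0],0]
  force: 40

```text
time: 4.05
position: [0.4895, -0.0873, 0.0833]
eef_rot: [[0.119, 0.993, 0.0], [0.993, -0.119, -0.0], [-0.0, 0.0, -1.0]]
force: [0.1, 0.4, -0.4]
width: 0.0
finger_force: 0.0
```

```bash
python3 go.py .489,-.089,.15,83 .40,-.07,.15,89 .40,.127,.15,95 .4652,.1271,.15,95 .4652,.1271,.083,95
```

```text
t 4.05 pos [ 0.4895 -0.0873  0.0833] th 83.14 w 0.0 ff 0.0 F [ 0.1  0.4 -0.4]
.489,-.089,.15,83 -> [-0.18 -0.03 -6.67] roll 0.1
.40,-.07,.15,89 -> [ 0.65 -9.09 -6.67] roll -5.9
.40,.127,.15,95 -> [ 20.21 -11.44  -6.68] roll -11.9
.4652,.1271,.15,95 -> [21.   -4.97 -6.68] roll -11.9
.4652,.1271,.083,95 -> [ 2.10e+01 -4.97e+00  2.00e-02] roll -11.9
```

Jaws shut on nothing, so I'm checking why.

Run:
```python
from h import *
a=vision.capture("scene"); b=vision.capture("wrist"); 
cv2.imwrite("pics/c2.png",np.hstack([cv2.resize(a["frame"][130:300,230:460],(406,300)),cv2.resize(b["frame"],(394,300))])[:,:,::-1])
t=vision.capture("top");w=pts(t)
for p,nm in((a,"scene"),(t,"top")):
  w=pts(p)
  for n in("flat_mould","square_mould","rocket_mould","dome_mould"):
    m=mask(p,n)
    if m is not None: k=w[m]; print(nm,n,len(k),np.round(np.nanmedian(k,0),3),round(np.nanmax(k[:,2]),3))
```

```text
scene flat_mould 652 [ 0.476 -0.098  0.058] 0.105
scene square_mould 759 [ 0.467 -0.192  0.056] 0.095
scene rocket_mould 699 [ 0.465 -0.269  0.05 ] 0.114
scene dome_mould 870 [ 0.451 -0.358  0.055] 0.101
top flat_mould 111 [ 0.481 -0.069  0.033] 0.156
top square_mould 263 [ 0.481 -0.174  0.086] 0.097
top rocket_mould 261 [ 0.472 -0.257  0.061] 0.115
top dome_mould 394 [ 0.464 -0.344  0.077] 0.101
```

View pics/c2.png

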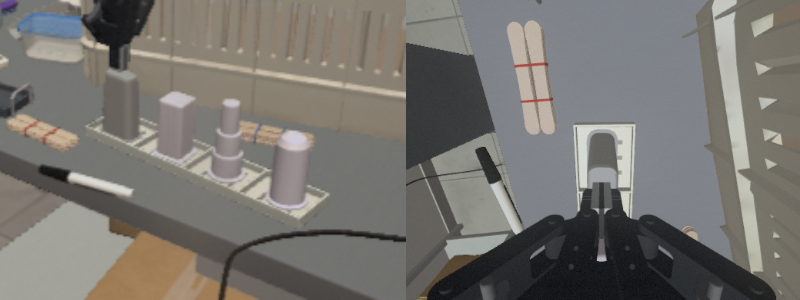

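Run:
```python
from h import *
a=vision.capture("scene"); w=pts(a)
for r in range(140,205,4): print(r,[np.round(w[r,c]*1000).tolist() for c in (293,297,301)])
cv2.imwrite("pics/c3.png",cv2.resize(a["frame"][120:220,250:350],(600,600),interpolation=cv2.INTER_NEAREST)[:,:,::-1])
b=vision.capture("wrist"); w=pts(b); print("wrist col 258 rows:")
for r in range(150,384,16): print(r,[np.round(w[r,c]*1000).tolist() for c in (240,248,256)])
```

```text
140 [[461.0, -91.0, 191.0], [470.0, -97.0, 189.0], [479.0, -101.0, 187.0]]
144 [[473.0, -83.0, 175.0], [470.0, -96.0, 179.0], [478.0, -102.0, 178.0]]
148 [[482.0, -77.0, 161.0], [471.0, -96.0, 169.0], [491.0, -93.0, 162.0]]
152 [[457.0, -94.0, 163.0], [472.0, -95.0, 158.0], [489.0, -95.0, 152.0]]
156 [[459.0, -93.0, 152.0], [477.0, -91.0, 145.0], [486.0, -97.0, 143.0]]
160 [[471.0, -84.0, 135.0], [476.0, -92.0, 135.0], [489.0, -95.0, 132.0]]
164 [[477.0, -80.0, 122.0], [477.0, -91.0, 125.0], [487.0, -97.0, 122.0]]
168 [[483.0, -76.0, 108.0], [476.0, -92.0, 115.0], [488.0, -96.0, 111.0]]
172 [[478.0, -80.0, 100.0], [480.0, -90.0, 102.0], [484.0, -99.0, 103.0]]
176 [[476.0, -81.0, 90.0], [476.0, -93.0, 94.0], [474.0, -106.0, 98.0]]
180 [[474.0, -82.0, 81.0], [474.0, -94.0, 84.0], [474.0, -106.0, 87.0]]
184 [[474.0, -82.0, 70.0], [473.0, -95.0, 74.0], [473.0, -106.0, 77.0]]
188 [[476.0, -81.0, 58.0], [473.0, -95.0, 63.0], [474.0, -106.0, 66.0]]
192 [[477.0, -80.0, 46.0], [475.0, -94.0, 51.0], [473.0, -107.0, 55.0]]
196 [[475.0, -82.0, 36.0], [471.0, -96.0, 42.0], [472.0, -108.0, 45.0]]

[... 555 characters left out ...]
.0, 102.0], [492.0, -78.0, 101.0]]
246 [[483.0, -79.0, 117.0], [488.0, -76.0, 124.0], [492.0, -76.0, 123.0]]
262 [[484.0, -75.0, 139.0], [488.0, -75.0, 139.0], [492.0, -77.0, 138.0]]
278 [[485.0, -75.0, 151.0], [488.0, -76.0, 151.0], [491.0, -83.0, 141.0]]
294 [[485.0, -75.0, 161.0], [487.0, -83.0, 152.0], [490.0, -92.0, 141.0]]
310 [[487.0, -70.0, 175.0], [486.0, -91.0, 152.0], [482.0, -165.0, 71.0]]
326 [[486.0, -75.0, 178.0], [485.0, -99.0, 154.0], [482.0, -164.0, 88.0]]
342 [[486.0, -76.0, 183.0], [489.0, -76.0, 183.0], [491.0, -76.0, 183.0]]
358 [[487.0, -75.0, 189.0], [489.0, -76.0, 189.0], [491.0, -76.0, 189.0]]
374 [[487.0, -75.0, 194.0], [489.0, -76.0, 193.0], [491.0, -76.0, 193.0]]
```

View pics/c3.png

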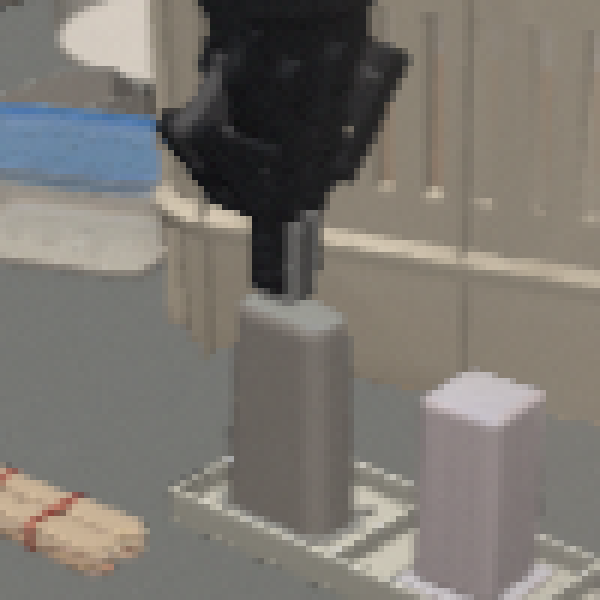

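The fingertips stand at z≈0.103, just above the mould top, while the reported TCP z is 0.083. The TCP-to-tip offset is therefore about 37 mm different from what I assumed, though xy agrees. I'll raise, open, descend part-way and measure the tip height again before closing.

Request:
step_arm:
  series:
    - [0,[0,0,-0.5],0]
    - [0,[0,0,-1],0]
    - [0.75,[0,0,-1],0]
    - [0.75,[0,0,-1],0]
    - [0.75,[0,0,-1],0]
    - [0.75,[0,0,-1],0]
    - [0.75,[0,0,0],0]
    - [0.75,[0,0,0.8],0]
    - [0.75,[0,0,1.5],0]
    - [0.75,[0,0,1.5],0]

```text
time: 5.7
position: [0.4882, -0.087, 0.0666]
eef_rot: [[0.12, 0.993, -0.003], [0.993, -0.12, 0.001], [0.001, -0.003, -1.0]]
force: [-1.0, 0.7, -1.0]
width: 0.0637
finger_force: 0.0
```

```bash
cat > tip.py <<'E'
from h import *
import sys
o=manip.get_obs(); P=o["position"]
for c in("scene","wrist"):
    a=vision.capture(c); w=pts(a)
    d=a["frame"].max(-1)<75
    q=w[d]; q=q[(np.hypot(q[:,0]-P[0],q[:,1]-P[1])<.075)&(q[:,2]>.03)]
    if len(q): print(c,len(q),"TCP",np.round(P,3),"dark tip z pct .5,2,5",np.round(np.percentile(q[:,2],[.5,2,5]),3))
    if c=="scene" and len(sys.argv)>1: 
        u=cv2.projectPoints(P.reshape(1,3),a["rvec"],a["tvec"],np.array([[a["fx"],0,a["cx"]],[0,a["fy"],a["cy"]],[0,0,1]]),None)[0].ravel().astype(int)
        f=a["frame"].copy(); f[u[1]-1:u[1]+2,u[0]-1:u[0]+2]=[255,0,0]
        s=f[max(0,u[1]-70):u[1]+50,max(0,u[0]-60):u[0]+60]; cv2.imwrite("pics/"+sys.argv[1]+".png",cv2.resize(s,(480,480),interpolation=cv2.INTER_NEAREST)[:,:,::-1])
E
python3 tip.py c4; python3 go.py
```

```text
scene 3156 TCP [ 0.488 -0.087  0.067] dark tip z pct .5,2,5 [0.102 0.112 0.131]
wrist 33139 TCP [ 0.488 -0.087  0.067] dark tip z pct .5,2,5 [0.101 0.111 0.125]
t 5.8 pos [ 0.4893 -0.0873  0.0677] th 83.13 w 0.0641 ff 0.0 F [ 0.2  0.5 -0.7]
```

View pics/c4.png

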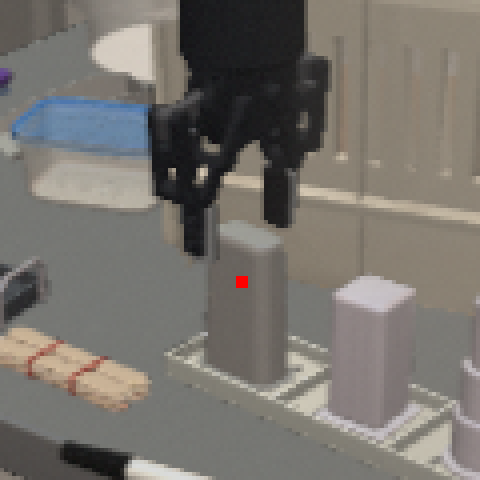

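The fingertips are really at z≈0.10 with TCP reading 0.067, and the projected TCP at (242,282) in the crop is well below them. So the real tips stand about 26 mm above the reported TCP when closed on 40 mm, and I'll apply that offset.

Request:
step_arm:
  series:
    - [0.75,[-0.1,0,0.8],0]
    - [0.75,[-0.1,0,1.6],0]
    - [0.75,[-0.1,0,2.2],0]
    - [0.75,[-0.1,0,2.5],0]
    - [0,[-0.1,0,2.5],0]
    - [0,[-0.1,0,2.5],0]
    - [0,[-0.1,0,2.5],0]
    - [0,[-0.1,0,2.5],0]
    - [0,[-0.1,0,2.5],0]
    - [0,[-0.1,0,2.5],0]
  force: 40

```text
time: 6.8
position: [0.4898, -0.0885, 0.0436]
eef_rot: [[0.12, 0.993, 0.001], [0.993, -0.12, -0.0], [-0.0, 0.001, -1.0]]
force: [0.9, 0.2, 2.5]
width: 0.0274
finger_force: 40.0
```

```bash
python3 go.py .489,-.089,.09,83 .40,-.07,.09,89 .40,.127,.09,95 .4652,.1271,.09,95 .4652,.1271,.042,95; python3 tip.py
```

```text
t 6.8 pos [ 0.4898 -0.0885  0.0436] th 83.13 w 0.0274 ff 39.97877781293937 F [0.9 0.2 2.5]
.489,-.089,.09,83 -> [-0.06 -0.07 -4.64] roll 0.1
.40,-.07,.09,89 -> [ 0.76 -9.13 -4.65] roll -5.9
.40,.127,.09,95 -> [ 20.32 -11.49  -4.66] roll -11.9
.4652,.1271,.09,95 -> [21.11 -5.02 -4.66] roll -11.9
.4652,.1271,.042,95 -> [21.11 -5.02  0.14] roll -11.9
scene 2895 TCP [ 0.49  -0.088  0.044] dark tip z pct .5,2,5 [0.08  0.1   0.116]
wrist 33384 TCP [ 0.49  -0.088  0.044] dark tip z pct .5,2,5 [0.079 0.093 0.109]
```

Request:
step_arm:
  series:
    - [0,[0,0,-0.5],0]
    - [0,[0,0,-1.5],0]
    - [0,[0,0,-3],0]
    - [0,[0,0,-4.6],0]
    - [0,[0,-1.5,-5],0]
    - [0,[0,-4,-5],0]
    - [0,[0,-7,-5],0]
    - [0,[0,-9,-5],0]
    - [0,[0,-9,-5],0]

```text
time: 7.8
position: [0.3948, -0.076, 0.0925]
eef_rot: [[0.12, 0.993, -0.005], [0.993, -0.12, 0.002], [0.001, -0.005, -1.0]]
force: [0.0, -0.1, -1.0]
width: 0.0278
finger_force: 39.6
```

```bash
python3 go.py .40,.127,.094,95 .4652,.1271,.092,95 .4652,.1271,.0435,95; python3 tip.py c5
```

```text
t 7.8 pos [ 0.3948 -0.076   0.0925] th 83.11 w 0.0278 ff 39.59491779005475 F [ 0.  -0.1 -1. ]
.40,.127,.094,95 -> [20.22 -1.92 -0.12] roll -11.9
.4652,.1271,.092,95 -> [21.01  4.55  0.05] roll -11.9
.4652,.1271,.0435,95 -> [21.01  4.58  4.9 ] roll -11.9
scene 3433 TCP [ 0.395 -0.076  0.093] dark tip z pct .5,2,5 [0.13  0.148 0.164]
wrist 33198 TCP [ 0.395 -0.076  0.093] dark tip z pct .5,2,5 [0.128 0.142 0.16 ]
```

View pics/c5.png

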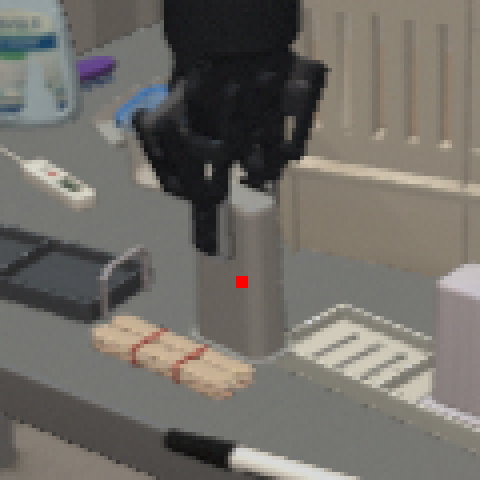

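The mould is held upright with its foot clear of the sticks. Carrying on to the cell.

Request:
step_arm:
  series:
    - [0,[2,-0.5,0],-1]
    - [0,[5,-1,0],-3]
    - [0,[8,-1.5,0],-5]
    - [0,[11.5,-1.5,0],-7]
    - [0,[15,-1,0],-9]
    - [0,[18,1,0],-11]
    - [0,[20,3,0],-11.9]
    - [0,[21,4.5,0],-11.9]
    - [0,[21,4.5,0],-11.9]
    - [0,[21,4.5,0],-11.9]

```text
time: 8.9
position: [0.4697, 0.1256, 0.0927]
eef_rot: [[-0.088, 0.996, -0.001], [0.996, 0.088, -0.0], [-0.0, -0.001, -1.0]]
force: [-1.5, -0.2, 0.1]
width: 0.0277
finger_force: 39.6
```

```bash
python3 go.py .4652,.1271,.092,95 .4652,.1271,.0435,95
python3 - <<'E'
from h import *
p=vision.capture("wrist"); w=pts(p); m=mask(p,"flat_mould"); k=w[m]; print(np.nanmin(k[:,2]),np.round(np.nanmedian(k,0),3)); save(p,"w5")
E
```

```text
t 8.9 pos [0.4697 0.1256 0.0927] th 95.06 w 0.0277 ff 39.61517497446039 F [-1.5 -0.2  0.1]
.4652,.1271,.092,95 -> [ 0.19 -0.44  0.07] roll 0.1
.4652,.1271,.0435,95 -> [ 0.2  -0.43  4.92] roll 0.1
-0.001245840938183949 [0.469 0.142 0.148]
```

View pics/w5.png

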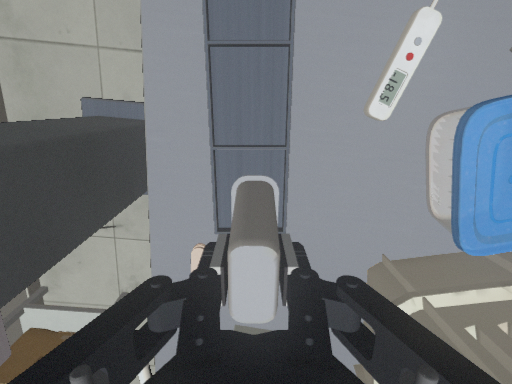

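The wrist view shows the mould over the first cell (divider at row 146, near end at row 230), aligned with it. Lowering.

Request:
step_arm:
  series:
    - [0,[0.2,-0.4,1.5],0]
    - [0,[0.2,-0.4,3],0]
    - [0,[0.2,-0.4,4],0]
    - [0,[0.2,-0.4,4.6],0]
    - [0,[0.2,-0.4,4.85],0]
    - [0,[0.2,-0.4,4.85],0]
    - [0,[0.2,-0.4,4.85],0]

```text
time: 9.7
position: [0.4661, 0.1272, 0.0451]
eef_rot: [[-0.088, 0.996, 0.001], [0.996, 0.088, 0.0], [-0.0, 0.001, -1.0]]
force: [-0.3, 0.6, -0.8]
width: 0.0283
finger_force: 39.6
```

```bash
python3 go.py
```

```text
t 9.7 pos [0.4661 0.1272 0.0451] th 95.03 w 0.0283 ff 39.62240851902607 F [-0.3  0.6 -0.8]
```

Request:
step_arm:
  series:
    - [0,[0,0,0.15],0]
    - [0,[0,0,0.15],0]
    - [0.6,[0,0,0.15],0]
    - [0.6,[0,0,0.15],0]
    - [0.6,[0,0,0.15],0]
    - [0.6,[0,0,-1.5],0]
    - [0.6,[0,0,-4],0]
    - [0.6,[0,0,-7],0]
    - [0.6,[0,0,-10],0]
    - [0.6,[0,-1,-10],0]

```text
time: 10.7
position: [0.4599, 0.1268, 0.1486]
eef_rot: [[-0.088, 0.996, 0.01], [0.996, 0.088, 0.001], [0.0, 0.01, -1.0]]
force: [-0.1, 0.1, -0.4]
width: 0.0514
finger_force: 0.0
```

```bash
cat > chk.py <<'E'
from h import *
p=vision.capture("top"); w=pts(p); s=vision.capture("scene"); ws=pts(s)
tops=dict(flat_mould=.101,square_mould=.091,dome_mould=.098,rocket_mould=.111)
for n,z in tops.items():
    for nm,pp,ww in(("top",p,w),("scene",s,ws)):
        for r in finder.silhouettes(pp,n)[:2]:
            if r["conf"]<.35: continue
            k=ww[r["mask"]]; k=k[np.abs(k[:,2]-z)<.006]
            if len(k)<5: continue
            c=np.array(cv2.minAreaRect((k[:,:2]*1000).astype(np.float32))[0])
            L=[]
            for o,yw in(((478,-223.2),-6.26),((454,254.1),5.04)):
                a=np.radians(yw);d=c-o; L.append([round(d[0]*np.cos(a)+d[1]*np.sin(a)),round(-d[0]*np.sin(a)+d[1]*np.cos(a))])
            print(nm,n,round(r["conf"],2),np.round(c),"drip",L[0],"carry",L[1],"z",round(np.median(k[:,2]),3))
E
python3 chk.py; python3 go.py .40,.07,.2,90 .4835,-.183,.14,83.5 .4835,-.183,.034,83.5
```

```text
top flat_mould 0.45 [465. 101.] drip [-48, 321] carry [-2, -153] z 0.098
scene flat_mould 0.77 [463. 125.] drip [-53, 345] carry [-2, -129] z 0.101
scene square_mould 0.93 [ 480. -183.] drip [-2, 40] carry [-13, -438] z 0.092
scene square_mould 0.35 [455. 120.] drip [-60, 339] carry [-10, -133] z 0.091
top dome_mould 0.78 [ 467. -354.] drip [4, -132] carry [-40, -607] z 0.096
scene dome_mould 0.9 [ 461. -353.] drip [-3, -131] carry [-46, -606] z 0.097
top rocket_mould 0.5 [ 477. -265.] drip [3, -42] carry [-23, -519] z 0.11
scene rocket_mould 0.92 [ 474. -264.] drip [0, -41] carry [-26, -518] z 0.111
t 11.2 pos [0.4555 0.1263 0.1439] th 95.03 w 0.0516 ff 0.0 F [ 0.4  0.3 -0.4]
.40,.07,.2,90 -> [-5.12 -6.03 -5.6 ] roll 5.0
.4835,-.183,.14,83.5 -> [-31.05   0.08   0.4 ] roll 11.5
.4835,-.183,.034,83.5 -> [-31.05   0.1   11.  ] roll 11.5
```

Request:
step_arm:
  series:
    - [0.75,[-2,-3,-2],0]
    - [0.75,[-6,-5,-2],2]
    - [0.75,[-10,-5,-2],4]
    - [0.75,[-14,-5,-2],6]
    - [0.75,[-18,-5,-2],7]
    - [0.75,[-22,-5,-2],7]
    - [0.75,[-26,-4,-2],7]
    - [0.75,[-29,-2,-1],7]
    - [0.75,[-31,0,0],7]
    - [0.75,[-31,0,0],7]

```text
time: 12.2
position: [0.485, -0.1853, 0.143]
eef_rot: [[0.037, 0.999, 0.0], [0.999, -0.037, -0.0], [-0.0, 0.0, -1.0]]
force: [-0.9, 1.0, -1.3]
width: 0.064
finger_force: 0.0
```

```bash
cat > wr.py <<'E'
from h import *
import sys
p=vision.capture("wrist"); w=pts(p); 
for n,z in dict(square_mould=.091,dome_mould=.098,rocket_mould=.111).items():
    for r in finder.silhouettes(p,n)[:1]:
        k=w[r["mask"]]; k=k[np.abs(k[:,2]-z)<.006]
        if len(k)>5: q=cv2.minAreaRect((k[:,:2]*1000).astype(np.float32)); print(n,round(r["conf"],2),len(k),np.round(q[0],1),np.round(q[1],1),round(q[2],1))
E
python3 wr.py; python3 go.py .4835,-.183,.034,88
```

```text
square_mould 0.77 1699 [ 484.3 -183. ] [36.7 37.9] 88.0
t 12.4 pos [ 0.482  -0.1816  0.1445] th 88.06 w 0.0641 ff 0.0 F [-0.8 -0.1 -0.1]
.4835,-.183,.034,88 -> [-0.14  0.17 11.05] roll 0.1
```

Request:
step_arm:
  series:
    - [0.75,[-0.1,0.2,3],0]
    - [0.75,[-0.1,0.2,6],0]
    - [0.75,[-0.1,0.2,9],0]
    - [0.75,[-0.1,0.2,10.5],0]
    - [0.75,[-0.1,0.2,11],0]
    - [0,[-0.1,0.2,11],0]
    - [0,[-0.1,0.2,11],0]
    - [0,[-0.1,0.2,11],0]
    - [0,[-0.1,0.2,11],0]
    - [0,[-0.1,0.2,11],0]
  force: 40

```text
time: 13.4
position: [0.4855, -0.1839, 0.0358]
eef_rot: [[0.034, 0.999, 0.002], [0.999, -0.034, -0.001], [-0.001, 0.002, -1.0]]
force: [-0.8, -0.3, 4.5]
width: 0.0374
finger_force: 44.3
```

```bash
python3 go.py .40,.1,.09,95 .4577,.2118,.09,95 .4577,.2118,.034,95
```

```text
t 13.4 pos [ 0.4855 -0.1839  0.0358] th 88.03 w 0.0374 ff 44.326372146606445 F [-0.8 -0.3  4.5]
.40,.1,.09,95 -> [28.07 -9.52 -5.47] roll -7.0
.4577,.2118,.09,95 -> [39.44 -4.13 -5.46] roll -7.0
.4577,.2118,.034,95 -> [39.45 -4.14  0.14] roll -7.0
```

Request:
step_arm:
  series:
    - [0,[0,0,-0.5],0]
    - [0,[0,0,-1.5],0]
    - [0,[0,0,-3],0]
    - [0,[0,0,-4.6],0]
    - [0,[0,-1.5,-6],0]
    - [0,[0,-4,-6],0]
    - [0,[0,-7,-6],0]
    - [0,[2,-9,-6],0]
    - [0,[5,-10,-6],0]
    - [0,[9,-10,-6],0]

```text
time: 14.4
position: [0.3866, -0.0901, 0.0952]
eef_rot: [[0.038, 0.999, -0.0], [0.999, -0.038, -0.001], [-0.001, -0.0, -1.0]]
force: [0.6, 2.3, -0.8]
width: 0.0374
finger_force: 43.5
```

Request:
step_arm:
  series:
    - [0,[4,0,0],-1]
    - [0,[8,0,0],-2]
    - [0,[12,0,0],-3]
    - [0,[16,0,0],-4]
    - [0,[20,0,0],-5]
    - [0,[24,0,0],-6]
    - [0,[27,0,0],-7]
    - [0,[29.5,0,0],-7]
    - [0,[30.4,0,0],-7]
    - [0,[30.4,0,0],-7]

```text
time: 15.4
position: [0.3985, 0.2143, 0.0949]
eef_rot: [[-0.09, 0.996, 0.0], [0.996, 0.09, -0.0], [-0.0, 0.0, -1.0]]
force: [0.2, -0.4, 0.4]
width: 0.0373
finger_force: 43.5
```

```bash
python3 go.py .4577,.2118,.094,95 .4577,.2118,.034,95
```

```text
t 15.4 pos [0.3985 0.2143 0.0949] th 95.16 w 0.0373 ff 43.46677780151367 F [ 0.2 -0.4  0.4]
.4577,.2118,.094,95 -> [-0.78  5.87  0.1 ] roll 0.2
.4577,.2118,.034,95 -> [-0.78  5.87  6.1 ] roll 0.2
```

Request:
step_arm:
  series:
    - [0,[-0.8,2,0],0]
    - [0,[-0.8,4.5,0],0]
    - [0,[-0.8,5.9,0],0]
    - [0,[-0.8,5.9,0.5],0]
    - [0,[-0.8,5.9,2.5],0]
    - [0,[-0.8,5.9,4.5],0]
    - [0,[-0.8,5.9,5.5],0]
    - [0,[-0.8,5.9,5.9],0]
    - [0,[-0.8,5.9,5.9],0]
    - [0,[-0.8,5.9,5.9],0]

```text
time: 16.4
position: [0.4577, 0.2107, 0.036]
eef_rot: [[-0.088, 0.996, 0.0], [0.996, 0.088, 0.0], [-0.0, 0.0, -1.0]]
force: [0.8, -0.2, 0.2]
width: 0.0373
finger_force: 43.7
```

```bash
python3 go.py .4577,.2118,.034,95
```

```text
t 16.4 pos [0.4577 0.2107 0.036 ] th 95.03 w 0.0373 ff 43.67595434188843 F [ 0.8 -0.2  0.2]
.4577,.2118,.034,95 -> [0.11 0.01 0.2 ] roll 0.0
```

Request:
step_arm:
  series:
    - [0,[0,0,0.1],0]
    - [0,[0,0,0.1],0]
    - [0.7,[0,0,0.1],0]
    - [0.7,[0,0,0.1],0]
    - [0.7,[0,0,0.1],0]
    - [0.7,[0,0,-2],0]
    - [0.7,[0,0,-5],0]
    - [0.7,[0,0,-8],0]
    - [0.7,[0,0,-11],0]
    - [0.7,[0,-2,-12],0]

```text
time: 17.4
position: [0.4422, 0.21, 0.1587]
eef_rot: [[-0.087, 0.996, 0.008], [0.996, 0.087, 0.002], [0.001, 0.008, -1.0]]
force: [0.2, -0.3, -0.0]
width: 0.06
finger_force: 0.0
```

Request:
step_arm:
  series:
    - [0.6,[-4,-4,0],2]
    - [0.6,[-8,-5,0],4]
    - [0.6,[-12,-5,0],6]
    - [0.6,[-16,-5,0],8]
    - [0.6,[-20,-5,0],10]
    - [0.6,[-24,-5,0],11]
    - [0.6,[-28,-5,0],11]
    - [0.6,[-32,-5,0],11]
    - [0.6,[-36,-5,0],11]
    - [0.6,[-40,-4,0],11]

```text
time: 18.4
position: [0.432, -0.1943, 0.1555]
eef_rot: [[0.105, 0.994, -0.001], [0.994, -0.105, 0.001], [0.0, -0.001, -1.0]]
force: [1.3, 0.5, 0.3]
width: 0.0515
finger_force: 0.0
```

```bash
python3 chk.py; python3 wr.py;  python3 go.py .4765,-.2645,.15,84 .4765,-.2645,.048,84
```

```text
top flat_mould 0.65 [466. 123.] drip [-50, 343] carry [1, -132] z 0.1
scene flat_mould 0.79 [462. 125.] drip [-54, 345] carry [-3, -129] z 0.102
top square_mould 0.84 [457. 209.] drip [-68, 427] carry [-1, -45] z 0.09
scene square_mould 0.97 [451. 208.] drip [-74, 426] carry [-7, -46] z 0.092
scene dome_mould 0.7 [ 463. -353.] drip [-1, -130] carry [-44, -605] z 0.097
scene rocket_mould 0.81 [ 470. -266.] drip [-3, -43] carry [-29, -519] z 0.111
dome_mould 0.6 113 [ 469.  -307.1] [78.2 17.8] 81.9
rocket_mould 0.65 12 [ 466.2 -264.6] [1.1 5.7] 8.7
t 19.1 pos [ 0.4332 -0.1924  0.1558] th 84.08 w 0.0513 ff 0.0 F [-0.3  0.   0.5]
.4765,-.2645,.15,84 -> [-6.72  5.05  0.59] roll 0.1
.4765,-.2645,.048,84 -> [-6.72  5.05 10.79] roll 0.1
```

Request:
step_arm:
  series:
    - [0.6,[-3,2.5,0],0]
    - [0.6,[-6,4.5,0],0]
    - [0.6,[-6.7,5,0],0]
    - [0.6,[-6.7,5,2],0]
    - [0.6,[-6.7,5,5],0]
    - [0.6,[-6.7,5,8],0]
    - [0.6,[-6.7,5,10],0]
    - [0.6,[-6.7,5,10.5],0]
    - [0.6,[-6.7,5,10.5],0]

```text
time: 20.0
position: [0.4755, -0.2641, 0.0502]
eef_rot: [[0.104, 0.995, -0.001], [0.995, -0.104, 0.001], [0.001, -0.002, -1.0]]
force: [1.0, -0.5, -0.0]
width: 0.0513
finger_force: 0.0
```

Request:
step_arm:
  series:
    - [0,[0,0,0],0]
    - [0,[0,0,0],0]
    - [0,[0,0,0],0]
    - [0,[0,0,0],0]
    - [0,[0,0,0],0]
  force: 40

```text
time: 20.5
position: [0.477, -0.2654, 0.0521]
eef_rot: [[0.104, 0.995, 0.003], [0.995, -0.104, -0.002], [-0.002, 0.003, -1.0]]
force: [-0.1, 0.6, 6.6]
width: 0.023
finger_force: 39.6
```

```bash
python3 go.py .4502,.2964,.051,95; python3 tip.py c7
```

```text
t 20.5 pos [ 0.477  -0.2654  0.0521] th 84.03 w 0.023 ff 39.567085155285895 F [-0.1  0.6  6.6]
.4502,.2964,.051,95 -> [55.59 -8.51  0.  ] roll -11.0
scene 3356 TCP [ 0.477 -0.265  0.052] dark tip z pct .5,2,5 [0.088 0.102 0.124]
wrist 33816 TCP [ 0.477 -0.265  0.052] dark tip z pct .5,2,5 [0.086 0.1   0.118]
```

View pics/c7.png

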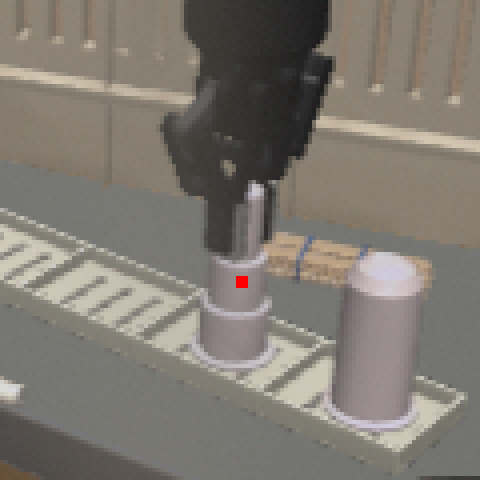

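The jaws hold the rocket's spire just above the step. Lifting and carrying.

Request:
step_arm:
  series:
    - [0,[0,0,-0.5],0]
    - [0,[0,0,-1.5],0]
    - [0,[0,0,-3],0]
    - [0,[0,0,-4.6],0]
    - [0,[0,-1.5,-6],0]
    - [0,[0,-4,-6],0]
    - [0,[0,-7,-6],0]
    - [0,[2,-9,-6],0]
    - [0,[5,-11,-6],0]
    - [0,[9,-12,-6],0]

```text
time: 21.6
position: [0.3644, -0.1624, 0.111]
eef_rot: [[0.107, 0.994, -0.0], [0.994, -0.107, -0.0], [-0.0, -0.0, -1.0]]
force: [0.5, 0.9, -0.0]
width: 0.023
finger_force: 39.3
```

Request:
step_arm:
  series:
    - [0,[4,0,0],-1]
    - [0,[8,-1,0],-2]
    - [0,[12,-1,0],-3]
    - [0,[16,-1.5,0],-4]
    - [0,[20,-1.5,0],-5]
    - [0,[24,-2,0],-6]
    - [0,[28,-2.5,0],-7]
    - [0,[32,-3,0],-8]
    - [0,[36,-3,0],-9]
    - [0,[40,-3,0],-10]

```text
time: 22.6
position: [0.3774, 0.2399, 0.1113]
eef_rot: [[-0.072, 0.997, 0.001], [0.997, 0.072, -0.0], [-0.0, 0.001, -1.0]]
force: [0.2, 0.1, -0.4]
width: 0.0227
finger_force: 39.4
```

Request:
step_arm:
  series:
    - [0,[2.5,0,0],0]
    - [0,[4,0,0],-1]
    - [0,[5,0,0],-1]
    - [0,[5,0,0],-1]
    - [0,[5,0,0],-1]

```text
time: 23.1
position: [0.374, 0.2874, 0.1107]
eef_rot: [[-0.088, 0.996, -0.0], [0.996, 0.088, -0.001], [-0.001, -0.0, -1.0]]
force: [0.1, 0.2, -0.9]
width: 0.0228
finger_force: 39.4
```

```bash
python3 go.py .4502,.2964,.11,95 .4502,.2964,.051,95
```

```text
t 23.1 pos [0.374  0.2874 0.1107] th 95.03 w 0.0228 ff 39.375769081525505 F [ 0.1  0.2 -0.9]
.4502,.2964,.11,95 -> [0.22 7.67 0.07] roll 0.0
.4502,.2964,.051,95 -> [0.23 7.67 5.97] roll 0.0
```

Request:
step_arm:
  series:
    - [0,[0.2,2,0],0]
    - [0,[0.2,5,0],0]
    - [0,[0.2,7.5,0],0]
    - [0,[0.2,7.7,0],0]
    - [0,[0.2,7.7,2.5],0]
    - [0,[0.2,7.7,4.5],0]
    - [0,[0.2,7.7,5.4],0]
    - [0,[0.2,7.7,5.8],0]
    - [0,[0.2,7.7,5.9],0]
    - [0,[0.2,7.7,5.9],0]

```text
time: 24.1
position: [0.451, 0.2969, 0.0523]
eef_rot: [[-0.088, 0.996, 0.001], [0.996, 0.088, 0.0], [0.0, 0.001, -1.0]]
force: [-0.7, 0.0, 0.2]
width: 0.0231
finger_force: 39.4
```

```bash
python3 go.py .4502,.2964,.051,95
```

```text
t 24.1 pos [0.451  0.2969 0.0523] th 95.02 w 0.0231 ff 39.44610652048141 F [-0.7  0.   0.2]
.4502,.2964,.051,95 -> [-0.04 -0.09  0.13] roll 0.0
```

Request:
step_arm:
  series:
    - [0,[0,0,0.1],0]
    - [0,[0,0,0.1],0]
    - [0.6,[0,0,0.1],0]
    - [0.6,[0,0,0.1],0]
    - [0.6,[0,0,0.1],0]
    - [0.6,[0,0,-2],0]
    - [0.6,[0,0,-5],0]
    - [0.6,[0,0,-8],0]
    - [0.6,[0,0,-11],0]
    - [0.6,[0,-2,-11],0]

```text
time: 25.1
position: [0.4358, 0.297, 0.1659]
eef_rot: [[-0.087, 0.996, 0.011], [0.996, 0.087, 0.005], [0.004, 0.011, -1.0]]
force: [-0.8, 0.6, -0.5]
width: 0.0514
finger_force: 0.0
```

Request:
step_arm:
  series:
    - [0.75,[-4,-4,0],1]
    - [0.75,[-8,-5,0],2]
    - [0.75,[-12,-5,0],3]
    - [0.75,[-16,-5,0],4]
    - [0.75,[-20,-5,0],5]
    - [0.75,[-24,-5,0],6]
    - [0.75,[-28,-5,0],7]
    - [0.75,[-32,-5,0],8]
    - [0.75,[-36,-5,0],9]
    - [0.75,[-40,-5,0],10]

```text
time: 26.1
position: [0.416, -0.1094, 0.1618]
eef_rot: [[0.088, 0.996, 0.001], [0.996, -0.088, -0.0], [-0.0, 0.001, -1.0]]
force: [0.9, -0.5, 0.2]
width: 0.0643
finger_force: 0.0
```

Request:
step_arm:
  series:
    - [0.75,[-4,0,0],1]
    - [0.75,[-8,0,0],1]
    - [0.75,[-12,0,0],1]
    - [0.75,[-14,0,0],1]
    - [0.75,[-14,0,0],1]

```text
time: 26.6
position: [0.404, -0.2501, 0.1615]
eef_rot: [[0.108, 0.994, 0.0], [0.994, -0.108, -0.001], [-0.001, 0.0, -1.0]]
force: [0.2, -0.1, -0.4]
width: 0.0642
finger_force: 0.0
```

```bash
python3 chk.py; python3 wr.py; python3 go.py .466,-.353,.16,84 .466,-.353,.033,84
```

```text
top flat_mould 0.53 [467. 123.] drip [-49, 343] carry [1, -131] z 0.1
scene flat_mould 0.78 [464. 124.] drip [-51, 343] carry [-1, -131] z 0.102
top square_mould 0.58 [457. 208.] drip [-68, 427] carry [-1, -46] z 0.091
scene square_mould 0.68 [452. 209.] drip [-73, 427] carry [-6, -45] z 0.092
scene square_mould 0.62 [ 460. -355.] drip [-4, -133] carry [-48, -607] z 0.092
scene dome_mould 0.76 [ 461. -354.] drip [-3, -132] carry [-47, -606] z 0.096
scene dome_mould 0.62 [444. 292.] drip [-90, 508] carry [-7, 39] z 0.097
top rocket_mould 0.79 [451. 293.] drip [-83, 510] carry [1, 39] z 0.111
scene rocket_mould 0.85 [447. 297.] drip [-87, 514] carry [-3, 43] z 0.111
t 27.3 pos [ 0.404  -0.2471  0.1618] th 84.05 w 0.0638 ff 0.0 F [-0.6  0.1 -0.2]
.466,-.353,.16,84 -> [-9.9   7.26  0.18] roll 0.1
.466,-.353,.033,84 -> [-9.89  7.26 12.88] roll 0.1
```

Request:
step_arm:
  series:
    - [0.85,[-3,2,0],0]
    - [0.85,[-7,5,0],0]
    - [0.85,[-9.9,7.3,0],0]
    - [0.85,[-9.9,7.3,2],0]
    - [0.85,[-9.9,7.3,5.5],0]
    - [0.85,[-9.9,7.3,9],0]
    - [0.85,[-9.9,7.3,11.5],0]
    - [0.85,[-9.9,7.3,13],0]
    - [0.85,[-9.9,7.3,13.3],0]
    - [0.85,[-9.9,7.3,13.3],0]

```text
time: 28.3
position: [0.4662, -0.3533, 0.0284]
eef_rot: [[0.104, 0.995, -0.001], [0.995, -0.104, 0.0], [0.0, -0.001, -1.0]]
force: [-0.4, -1.0, 0.4]
width: 0.0728
finger_force: 0.0
```

Request:
step_arm:
  series:
    - [0,[0,0,0],0]
    - [0,[0,0,0],0]
    - [0,[0,0,0],0]
    - [0,[0,0,0],0]
    - [0,[0,0,0],0]
  force: 45

```text
time: 28.8
position: [0.4672, -0.3541, 0.0302]
eef_rot: [[0.104, 0.995, 0.002], [0.995, -0.104, -0.002], [-0.002, 0.002, -1.0]]
force: [0.1, 1.2, 6.5]
width: 0.0393
finger_force: 45.3
```

```bash
python3 go.py
```

```text
t 28.8 pos [ 0.4672 -0.3541  0.0302] th 84.03 w 0.0393 ff 45.27402341365814 F [0.1 1.2 6.5]
```

Request:
step_arm:
  series:
    - [0,[0,0,-0.5],0]
    - [0,[0,0,-1.5],0]
    - [0,[0,0,-3],0]
    - [0,[0,0,-5],0]
    - [0,[0,-1.5,-7.5],0]
    - [0,[0,-4,-8],0]
    - [0,[1,-7,-8],0]
    - [0,[3,-9,-8],0]
    - [0,[6,-11,-8],0]
    - [0,[10,-12,-8],0]

```text
time: 29.8
position: [0.3559, -0.2411, 0.1091]
eef_rot: [[0.107, 0.994, -0.0], [0.994, -0.107, -0.001], [-0.001, 0.0, -1.0]]
force: [1.0, 0.4, -0.1]
width: 0.0391
finger_force: 45.5
```

Request:
step_arm:
  series:
    - [0,[4,0,0],-1]
    - [0,[8,-1,0],-2]
    - [0,[12,-1,0],-3]
    - [0,[16,-1.5,0],-4]
    - [0,[20,-1.5,0],-5]
    - [0,[24,-2,0],-6]
    - [0,[28,-2.5,0],-7]
    - [0,[32,-3,0],-8]
    - [0,[36,-3,0],-9]
    - [0,[40,-3,0],-10]

```text
time: 30.8
position: [0.3688, 0.1613, 0.1093]
eef_rot: [[-0.071, 0.997, 0.001], [0.997, 0.071, -0.0], [-0.0, 0.001, -1.0]]
force: [0.9, -0.1, -0.4]
width: 0.0391
finger_force: 45.5
```

```bash
python3 go.py .365,.387,.11,95
```

```text
t 30.8 pos [0.3688 0.1613 0.1093] th 94.1 w 0.0391 ff 45.456566512584686 F [ 0.9 -0.1 -0.4]
.365,.387,.11,95 -> [22.54  1.24 -0.07] roll -0.9
```

Request:
step_arm:
  series:
    - [0,[4,0,0],-1]
    - [0,[8,0,0],-1]
    - [0,[12,0.3,0],-1]
    - [0,[16,0.6,0],-1]
    - [0,[19.5,1,0],-1]
    - [0,[21.5,1.2,0],-1]
    - [0,[22.5,1.2,0],-1]
    - [0,[22.5,1.2,0],-1]
    - [0,[22.5,1.2,0],-1]

```text
time: 31.7
position: [0.3648, 0.3837, 0.1086]
eef_rot: [[-0.088, 0.996, -0.001], [0.996, 0.088, -0.001], [-0.001, -0.001, -1.0]]
force: [0.1, 0.4, -0.0]
width: 0.0392
finger_force: 45.5
```

```bash
python3 go.py .4428,.3811,.11,95 .4428,.3811,.0298,95
```

```text
t 31.7 pos [0.3648 0.3837 0.1086] th 95.03 w 0.0392 ff 45.451922714710236 F [ 0.1  0.4 -0. ]
.4428,.3811,.11,95 -> [-0.94  7.75 -0.14] roll 0.0
.4428,.3811,.0298,95 -> [-0.93  7.76  7.88] roll 0.0
```

Request:
step_arm:
  series:
    - [0,[-0.9,2,0],0]
    - [0,[-0.9,5,0],0]
    - [0,[-0.9,7.5,0],0]
    - [0,[-0.9,7.7,0.5],0]
    - [0,[-0.9,7.7,3],0]
    - [0,[-0.9,7.7,5.5],0]
    - [0,[-0.9,7.7,7],0]
    - [0,[-0.9,7.7,7.6],0]
    - [0,[-0.9,7.7,7.8],0]
    - [0,[-0.9,7.7,7.8],0]

```text
time: 32.7
position: [0.4427, 0.3824, 0.0312]
eef_rot: [[-0.087, 0.996, 0.0], [0.996, 0.087, 0.0], [0.0, 0.0, -1.0]]
force: [0.5, -1.1, 0.0]
width: 0.0395
finger_force: 45.5
```

```bash
python3 go.py .4428,.3811,.0298,95
```

```text
t 32.7 pos [0.4427 0.3824 0.0312] th 95.01 w 0.0395 ff 45.46188622713089 F [ 0.5 -1.1  0. ]
.4428,.3811,.0298,95 -> [-0.13  0.    0.14] roll 0.0
```

Request:
step_arm:
  series:
    - [0,[-0.1,0,0.1],0]
    - [0,[-0.1,0,0.1],0]
    - [0.8,[-0.1,0,0.1],0]
    - [0.8,[-0.1,0,0.1],0]
    - [0.8,[-0.1,0,0.1],0]
    - [0.8,[-0.1,0,-2],0]
    - [0.8,[-0.1,0,-5],0]
    - [0.8,[-0.1,0,-9],0]
    - [0.8,[-0.1,0,-13],0]
    - [0.8,[-0.1,-3,-14],0]

```text
time: 33.7
position: [0.4186, 0.3815, 0.1756]
eef_rot: [[-0.086, 0.996, 0.011], [0.996, 0.086, 0.006], [0.006, 0.012, -1.0]]
force: [-0.3, 0.8, 0.4]
width: 0.0688
finger_force: 0.0
```

Request:
step_arm:
  series:
    - [0.8,[-4,-5,0],0]
    - [0.8,[-8,-5,0],0]
    - [0.8,[-12,-5,0],0]
    - [0.8,[-16,-5,0],0]
    - [0.8,[-20,-5,0],0]
    - [0.8,[-24,-5,0],0]
    - [0.8,[-28,-5,0],0]
    - [0.8,[-32,-5,0],0]
    - [0.8,[-32,-5,0],0]
    - [0.8,[-32,-5,0],0]

```text
time: 34.7
position: [0.3912, 0.0554, 0.1708]
eef_rot: [[-0.085, 0.996, 0.0], [0.996, 0.085, 0.001], [0.001, 0.0, -1.0]]
force: [-0.1, 0.3, -0.1]
width: 0.0681
finger_force: 0.0
```

```bash
python3 chk.py
python3 - <<'E'
from h import *
a=vision.capture("scene"); b=vision.capture("top"); save(a,"f")
cv2.imwrite("pics/fin.png",np.hstack([cv2.resize(a["frame"][130:250,160:310],(400,320)),cv2.resize(b["frame"][140:240,80:205],(400,320))])[:,:,::-1])
E
```

```text
scene flat_mould 0.76 [463. 123.] drip [-53, 342] carry [-3, -132] z 0.101
scene square_mould 0.62 [452. 210.] drip [-73, 428] carry [-6, -44] z 0.092
top dome_mould 0.65 [443. 379.] drip [-100, 595] carry [0, 125] z 0.096
scene dome_mould 0.58 [435. 377.] drip [-108, 592] carry [-8, 125] z 0.096
top rocket_mould 0.66 [451. 295.] drip [-83, 512] carry [1, 41] z 0.11
scene rocket_mould 0.85 [447. 297.] drip [-88, 513] carry [-4, 43] z 0.111
```

View pics/fin.png

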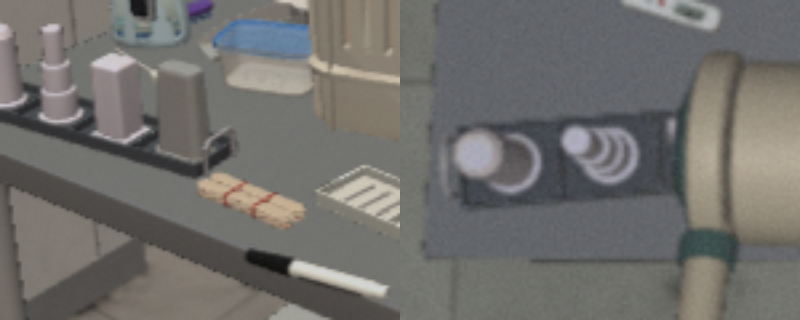

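All four moulds stand upright in the carry rack. Left to right they are dome, rocket, square and flat, the reverse of the start, and the sticks have not moved. Handing in.

```bash
python3 -c "
from rig import manip
print(manip.finish_job())"
```

```text
the job is handed in; nothing more can be done
None
```

The job is handed in, result not reported back: dome, rocket, square and flat now stand left to right in the carry rack, the reverse of the start; the last pictures show all four upright in their cells and the sticks in place, after about 35 s of the 99 s.

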